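# Clamp a bonded carbon link under the presser foot

## Robot

A 6-joint arm with a two-finger parallel gripper is mounted at the origin on the work surface. World frame = base frame: x ahead of the robot, y to its left, z up, the work surface at z = 0. Lengths are in m, angles in rad, forces in N, time in s.
With the tool pointing down it reaches from about 0.375 to 0.9 m from the base axis. Payload 3.1 kg.
Tool frame: the origin (TCP) lies midway between the tips of the shut fingers; the grasp point (between the pads) lies 19 mm behind it (manip.pinch_z is the distance from the TCP to the grasp point, in m); z points along the fingers, y is the line along which they close (so a half turn about z gives the same grasp; the last joint's range is limited). The gripper opens to 85 mm and grips with 20 to 120 N. Pads are 22 mm wide; open, the fingers measure 114 mm over their backs; the gripper's body (76 mm by 85 mm) begins 54 mm behind the grasp point. The pads swing forward as they close: fully open they stand 13 mm farther back than shut.
Start: joints at [-1.444, 0.527, 1.433, -0, 1.181, -0.178], TCP at [0.188, -0.596, 0.231] pointing down, gripper open.
Joint ranges: [-3.08, 3.08], [-0.75, 2.2], [0.22, 2.44], [-1.43, 4.57], [0, 2.65], [-2.85, 2.85]. Speed limits (rad/s): [2.79, 2.79, 3.14, 3.14, 3.14, 3.14].

## Interface

Orientations are given as a unit quaternion [x, y, z, w].
In Python, from station import manip, viewer, ticket gives the robot as it stands.
- The arm moves only by the shell command python3 -m creep 'ROWS' [FORCE]. ROWS is JSON, a list of rows, each an object with "slide": the shift along the tool's x, y, z in cm, a list of three; "angular": the turn, a rotation vector about the tool's x, y, z in rad, a list of three; "claw": the opening, from -1 (shut) to 1 (fully open). A call has 1 to 10 rows; each row shifts and turns the commanded pose from where the row before left it, along the tool's axes as they then stand; what a row does not reach is not made up. A row lasts 1/12 s, in which the tool goes at most 41.7 mm and 7.16 degrees, less where a joint would pass 70% of its speed; a pose out of reach is approached as far as the arm can. A call with a gripper value outside its range is refused whole. The fingers move at their own pace and stop on an object; FORCE is the grip in N (left out, the last holds). Time passes only in rows, so rows that do not move let the fingers close. It gives the time, the measured TCP pose, the force, the opening and the grip force at its end, in the units of the state.
- manip.sense(): the state, without advancing time (a new reading comes with each control period).
- viewer.snapshot(name): name is "scene" or "top" or "wrist"; returns the picture (420x560x3 uint8, blue, green, red); there is no depth.
- viewer.calibration(name): a dict with "fov_y" (degrees; the focal length in pixels is half the picture's height over the tangent of half this angle, whatever the lens; pixels are square), "cx", "cy" (the principal point, pixels), "T" (4x4, takes a point from camera to world coordinates); the wrist camera has in their place "tool_from_camera" (4x4, takes a point from camera to tool coordinates, whose origin is the TCP and whose axes are the flange's). Camera axes: x right, y up, looking along -z (the intrinsics and any distortion apply to the point x, -y, -z); pixel columns grow to the right and rows downward; lengths in m; the calibration is good to about 2 mm. A picture is of the moment at which its call begins: read the wrist's pose just before it. calibration takes no time and is no camera call.
- ticket.sign_off(): hands the job in; it is judged then, once.
The state is a dict: "t": time; "q": joint angles; "qd": joint speeds; "tau": joint torques, N m; "tcp_pos": TCP position; "tool_rot": TCP orientation; "force": force on the tool from outside, world axes, zero at the start; "ft_torque": the same for the moment, N m; "finger_gap": opening from 0.0 (shut) to 1.0 (fully open); "gripper_force": force on a finger pad.
Only numpy, scipy, OpenCV 4.12 (cv2) and the standard library are available. Lean on these libraries where they do the work, as an engineer would, in place of code of your own. Each camera call takes 0.05 s, during which the arm holds its last target. There are 200 camera calls.

## Task

At the gluing stand, swing the red-handled lever up as far as it goes so that the foot lifts. Lay the black carbon link from the yellow foam flat on the stand's bed, lined up along it, its big metal-bushed eye centred under the foot and its thin end towards the open front, and let go of it. Then lower the lever until the sprung foot is clamped on the eye and pushed about half-way up into its sleeve, never all the way in, and leave everything else where it is.

Things in the scene. Friction and masses are not known exactly. Their poses are not given: they have to be found in the camera images.
- stand: fixed clamp stand, blue head on a steel column, grey base plate 300 x 140 x 16 mm. Origin on the bench straight below the foot axis; x runs from the open front to the column, y to the lever's side, z up. Head: x -35 to 130, y -30 to 30, z 115 to 187 mm; column from x = 82. An aluminium bed, x -135 to 30, 60 mm wide, lies on the base
- press_axis (a point): point on the foot's vertical axis, 16 mm above the bench. The bed's flat top around it is set anew for each job, 40 to 52 mm above the bench, and not measured: find it by touch
- foot_up (a point): fixed point: centre of the underside of the round foot (diameter 30 mm) when the lever is fully up, 89 mm above the bench. The foot's steel sleeve (diameter 26) then ends 24 mm above this; sleeve and foot come down 35 mm per rad of lever
- lever_pivot (a point): pivot of the lever on the head's side, 160 mm above the bench; the axis is parallel to the stand's x
- lever_grip (a point): centre of the lever's red handle, a bar 36 long parallel to the stand's x and 22 mm in diameter, 110 mm from the pivot on the stand's +y side; its ends can be pinched from above, the fingers closing along the stand's x. The point turns with the lever
- lever (a joint): lever angle in rad: 0 = fully up (handle 0.65 rad above level), 0.65 = level, grows as it is lowered, stop at 1.3. It is stiff (about 7 N at the handle, more when the spring is pressed) and stays where it is left
- foot (a joint): how far the sprung foot is pushed up into its sleeve, m: 0 = hanging free, 0.012 = all the way in; the spring takes 4 N at first and 1 N more per mm. The red stem showing between foot and sleeve is 14 mm long when free
- link: loose black carbon link, 163 mm long, 0.16 kg. Origin under the centre of the big eye (diameter 44, 18 mm high, with a metal bushing of diameter 30 whose flat top is 20 mm above the underside); from there a straight arm 24 wide and 18 mm high runs along the link's -x to the small round end (diameter 32) centred at x = -125 mm. z up
- foam: fixed yellow foam block 240 x 130 x 35 mm on which the link lies; origin under its centre
- dispenser: loose blue tape dispenser, 150 x 75 x 116 mm, origin under its centre; leave alone
- jar: loose closed jar, diameter 68, 85 mm high, origin under its centre; leave alone
- roller: loose brush, 170 mm long, lying on the bench; leave alone
Things that resemble listed ones, but are neither listed nor needed, are in the scene too. Leave any blue or purple look-alike of the link alone.

How it is judged:
By the outcome, as a careful person would: the job done as asked, in the order asked, and still so for the second after the job is handed in, with the robot touching nothing.
It also fails if it takes over 72 s, if anything falls off the work surface, if the arm or the gripper's body presses on something with over 40 N, if the wrist force passes 120 N, or if a joint passes its speed limit or range.

## Working session

There is one attempt and no reset: what is moved stays moved. The work goes in short steps, Python scripts to look and compute and a shell command to move; the robot and the scene stay as the last step left them, time stands still between calls to the robot, and variables do not carry over. Pictures are saved under pics/ and viewed, at most 10 in all, crops included, and the job is handed in when it is done.

```bash
ls; mkdir -p pics; python3 - <<'E'
from station import manip, viewer
import cv2, numpy as np
for n in("scene","top"):
    im=viewer.snapshot(n); cv2.imwrite(f"pics/{n}0.png",im)
    print(n,{k:(np.round(v,4).tolist() if not isinstance(v,str) else v) for k,v in viewer.calibration(n).items()})
print({k:(np.round(v,4).tolist() if not isinstance(v,str) else v) for k,v in viewer.calibration("wrist").items()})
print(manip.sense(), manip.pinch_z)
E
```

```text
pics
scene {'fov_y': 48.3791, 'cx': 282.0686, 'cy': 207.9277, 'T': [[0.8981, -0.3513, 0.2646, 0.9307], [0.4398, 0.7263, -0.5283, -0.8778], [-0.0066, 0.5908, 0.8068, 1.3479], [0.0, 0.0, 0.0, 1.0]]}
top {'fov_y': 54.6992, 'cx': 278.8948, 'cy': 211.7425, 'T': [[0.0021, 0.995, -0.0995, 0.4011], [-1.0, 0.0017, -0.0039, -0.1039], [-0.0037, 0.0995, 0.995, 1.4091], [0.0, 0.0, 0.0, 1.0]]}
{'fov_y': 70.611, 'cx': 275.8168, 'cy': 212.2038, 'tool_from_camera': [[0.0004, 0.9587, 0.2845, 0.0724], [1.0, -0.0004, -0.0002, 0.0005], [-0.0001, 0.2845, -0.9587, -0.1433], [0.0, 0.0, 0.0, 1.0]]}
{'t': 0.1, 'q': array([-1.44350385e+00,  5.28377763e-01,  1.43377040e+00, -2.20250103e-05,
        1.18141260e+00, -1.78513969e-01]), 'qd': array([-0.00141094, -0.00072855, -0.00321329, -0.00034679,  0.00128037,
        0.00050519]), 'tau': array([-3.37484234e-04, -4.43305385e+01, -1.78585982e+01, -3.05719223e-04,
        3.88449786e-03,  8.83856785e-06]), 'tcp_pos': array([ 0.18809458, -0.59534778,  0.23042988]), 'tool_rot': array([ 9.88331943e-01,  1.52312187e-01,  1.50188650e-05, -9.83989974e-04]), 'force': array([-0.1121026 , -0.22678969, -0.26824769]), 'ft_torque': array([-0.02558666,  0.03566117,  0.02287347]), 'gripper_force': 0.0, 'finger_gap': 1.000677093379797} 0.0187
```

View pics/scene0.png

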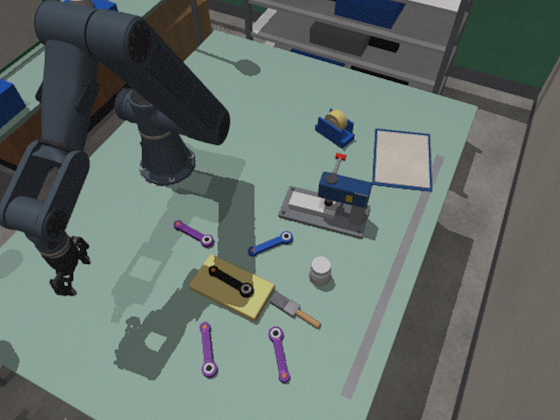

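View pics/top0.png

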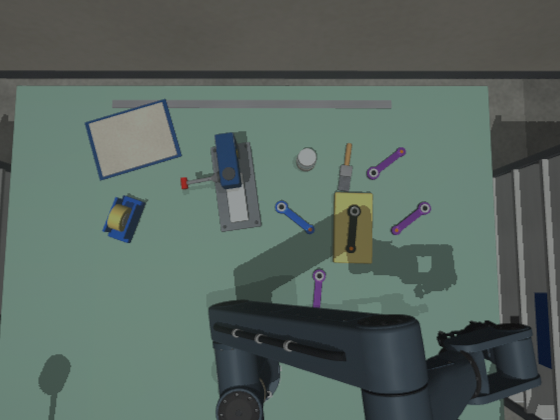

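The black link lies on the yellow foam: big eye at about (353,211), small end at (351,248) in top. The look-alikes are blue (296,217) and purple (386,163), (410,217), (318,290); only the black one on the foam fits. The stand is at about (235,185), its lever handle at (184,183). I'll confirm in an enlarged crop.

```bash
cat > h.py <<'E'
import numpy as np, cv2
from scipy.spatial.transform import Rotation as R
from station import manip, viewer
def cam(n, s=None):
    c=viewer.calibration(n)
    if n=="wrist":
        s=s or manip.sense(); T=np.eye(4); T[:3,:3]=R.from_quat(s["tool_rot"]).as_matrix(); T[:3,3]=s["tcp_pos"]
        T=T@np.array(c["tool_from_camera"])
    else: T=np.array(c["T"])
    return T,210/np.tan(np.radians(c["fov_y"])/2),c["cx"],c["cy"]
def ray(C,u,v):
    T,f,cx,cy=C; d=T[:3,:3]@np.array([(u-cx)/f,-(v-cy)/f,-1]); return T[:3,3],d
def onz(C,u,v,z):
    o,d=ray(C,u,v); return o+d*(z-o[2])/d[2]
def proj(C,p):
    T,f,cx,cy=C; q=T[:3,:3].T@(np.asarray(p)-T[:3,3]); return np.array([cx-f*q[0]/q[2],cy+f*q[1]/q[2]])
E
python3 - <<'E'
import cv2,numpy as np
t=cv2.imread("pics/top0.png");s=cv2.imread("pics/scene0.png")
a=cv2.resize(t[120:240,170:270],None,fx=4,fy=4,interpolation=cv2.INTER_CUBIC)
b=cv2.resize(t[180:280,315:395],None,fx=4,fy=4,interpolation=cv2.INTER_CUBIC)
b=cv2.copyMakeBorder(b,0,80,0,0,cv2.BORDER_CONSTANT)
cv2.imwrite("pics/crop1.png",np.hstack([a,b]))
E
```

```text
(no output)
```

View pics/crop1.png

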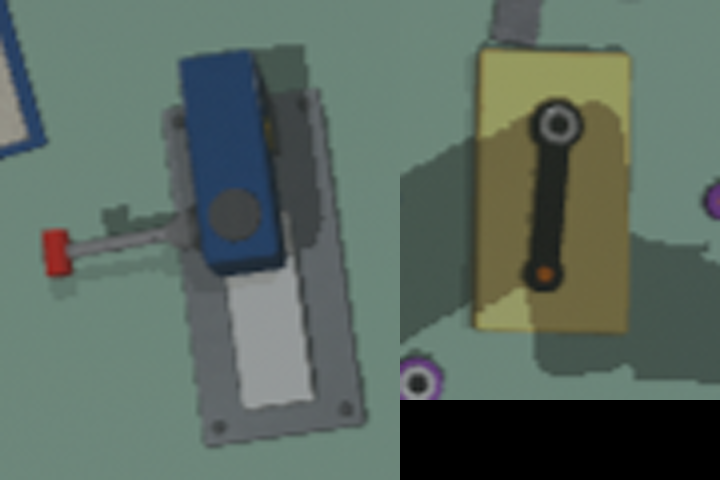

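The crop confirms it: a black link with a grey bushing at crop (558,124), small end with an orange mark at (543,274). The stand's base corners are at (205,447), (367,424), (318,88), (163,110), the handle at (57,253).

```bash
python3 - <<'E'
from h import *
np.set_printoptions(precision=4,suppress=True)
C=cam("top")
P=lambda x,y,z:onz(C,170+(x-.5)/4,120+(y-.5)/4,z)
fl,fr,br,bl=[P(*p,.016) for p in[(205,447),(367,424),(318,88),(163,110)]]
print("base",fl,fr,br,bl,[np.linalg.norm(a-b) for a,b in[(fl,fr),(fr,br),(br,bl),(bl,fl)]])
d=(br-fr)+(bl-fl); yaw=np.arctan2(d[1],d[0]); print("yaw",yaw)
for z in(.04,.046,.052): print("bed front",z,P(243,408,z),P(315,399,z))
hf=[P(222,273,.187),P(283,263,.187)];hb=[P(180,60,.187),P(248,50,.187)]
print("head front",hf,"back",hb, "knob .2",P(235,214,.2),P(235,214,.19))
for z in(.1,.16,.2,.22):print("handle",z,P(57,253,z))
e=onz(C,315+158/4,180+124/4,.055);s=onz(C,315+143/4,180+274/4,.053)
print("eye",e,"small",s,np.linalg.norm(e-s),"yaw",np.arctan2(*(e-s)[1::-1]))
print("foam ctr",onz(C,315+152/4,180+190/4,.035))
E
```

```text
base [0.4714 0.0997 0.016 ] [ 0.4914 -0.0392  0.016 ] [0.7866 0.0056 0.016 ] [0.7667 0.1414 0.016 ] [np.float64(0.1403825507212996), np.float64(0.29855965429925774), np.float64(0.13716034478656727), np.float64(0.2982539459100981)]
yaw 0.1454191792799224
bed front 0.04 [0.5032 0.0646 0.04  ] [0.511  0.0038 0.04  ]
bed front 0.046 [0.5028 0.0639 0.046 ] [0.5105 0.0033 0.046 ]
bed front 0.052 [0.5023 0.0631 0.052 ] [0.51   0.0028 0.052 ]
head front [array([0.5952, 0.0639, 0.187 ]), array([0.603 , 0.0176, 0.187 ])] back [array([0.7612, 0.0989, 0.187 ]), array([0.7692, 0.0465, 0.187 ])] knob .2 [0.6382 0.053  0.2   ] [0.6402 0.0543 0.19  ]
handle 0.1 [0.6253 0.2109 0.1   ]
handle 0.16 [0.6151 0.1965 0.16  ]
handle 0.2 [0.6082 0.1869 0.2   ]
handle 0.22 [0.6048 0.1821 0.22  ]
eye [ 0.5394 -0.3519  0.055 ] small [ 0.4142 -0.3377  0.053 ] 0.12594525411237414 yaw -0.11263490521010018
foam ctr [ 0.4852 -0.3496  0.035 ]
```

Axis at about (0.639, 0.053), stand yaw 0.145, base sizes check out (140 x 299). The link eye is at (0.539, -0.352), with 126 mm between its ends against 125. I'll move over to the lever and look with the wrist camera.

```bash

python3 -m creep '[{"slide":[2.53,-2.41,-0.4],"angular":[0,0,0],"claw":1},{"slide":[2.53,-2.41,-0.4],"angular":[0,0,0],"claw":1},{"slide":[2.53,-2.41,-0.4],"angular":[0,0,0],"claw":1},{"slide":[2.53,-2.41,-0.4],"angular":[0,0,0],"claw":1},{"slide":[2.53,-2.41,-0.4],"angular":[0,0,0],"claw":1},{"slide":[2.53,-2.41,-0.4],"angular":[0,0,0],"claw":1},{"slide":[2.53,-2.41,-0.4],"angular":[0,0,0],"claw":1},{"slide":[2.53,-2.41,-0.4],"angular":[0,0,0],"claw":1},{"slide":[2.53,-2.41,-0.4],"angular":[0,0,0],"claw":1},{"slide":[2.53,-2.41,-0.4],"angular":[0,0,0],"claw":1}]' 60
python3 -m creep '[{"slide":[2.53,-2.41,-0.4],"angular":[0,0,0],"claw":1},{"slide":[2.53,-2.41,-0.4],"angular":[0,0,0],"claw":1},{"slide":[2.53,-2.41,-0.4],"angular":[0,0,0],"claw":1},{"slide":[2.53,-2.41,-0.4],"angular":[0,0,0],"claw":1},{"slide":[2.53,-2.41,-0.4],"angular":[0,0,0],"claw":1},{"slide":[2.53,-2.41,-0.4],"angular":[0,0,0],"claw":1},{"slide":[2.53,-2.41,-0.4],"angular":[0,0,0],"claw":1},{"slide":[2.53,-2.41,-0.4],"angular":[0,0,0],"claw":1},{"slide":[2.53,-2.41,-0.4],"angular":[0,0,0],"claw":1},{"slide":[2.53,-2.41,-0.4],"angular":[0,0,0],"claw":1}]'
python3 -m creep '[{"slide":[2.53,-2.41,-0.4],"angular":[0,0,0],"claw":1},{"slide":[2.53,-2.41,-0.4],"angular":[0,0,0],"claw":1},{"slide":[2.53,-2.41,-0.4],"angular":[0,0,0],"claw":1},{"slide":[2.53,-2.41,-0.4],"angular":[0,0,0],"claw":1},{"slide":[2.53,-2.41,-0.4],"angular":[0,0,0],"claw":1},{"slide":[0,0,0],"angular":[0,0,-0.12],"claw":1},{"slide":[0,0,0],"angular":[0,0,-0.12],"claw":1},{"slide":[0,0,0],"angular":[0,0,-0.12],"claw":1},{"slide":[0,0,0],"angular":[0,0,-0.12],"claw":1},{"slide":[0,0,0],"angular":[0,0,-0.12],"claw":1}]'
python3 -m creep '[{"slide":[0,0,0],"angular":[0,0,-0.12],"claw":1},{"slide":[0,0,0],"angular":[0,0,-0.12],"claw":1},{"slide":[0,0,0],"angular":[0,0,-0.12],"claw":1},{"slide":[0,0,0],"angular":[0,0,-0.12],"claw":1},{"slide":[0,0,0],"angular":[0,0,-0.12],"claw":1},{"slide":[0,0,0],"angular":[0,0,-0.12],"claw":1},{"slide":[0,0,0],"angular":[0,0,-0.09],"claw":1},{"slide":[0,0,0],"angular":[0,0,0],"claw":1},{"slide":[0,0,0],"angular":[0,0,0],"claw":1}]'
python3 - <<'E'
from h import *
s=manip.sense(); im=viewer.snapshot("wrist"); cv2.imwrite("pics/w1.png",im)
import pickle; pickle.dump(s,open("w1.pkl","wb"))
print(s["t"],s["tcp_pos"],s["q"])
E
```

```text
t: 0.93
tcp_pos: [0.3572, -0.2882, 0.2712]
tool_rot: [0.988, 0.152, -0.0, -0.0]
force: [0.9, -0.1, 0.0]
finger_gap: 0.999
gripper_force: 0.0
t: 1.77
tcp_pos: [0.5258, 0.0178, 0.3112]
tool_rot: [0.988, 0.152, -0.0, -0.0]
force: [0.6, -0.4, 0.8]
finger_gap: 1.001
gripper_force: 0.0
t: 2.6
tcp_pos: [0.6096, 0.1692, 0.3305]
tool_rot: [0.898, 0.44, -0.001, -0.0]
force: [-0.5, -0.1, 1.2]
finger_gap: 1.006
gripper_force: 0.0
t: 3.35
tcp_pos: [0.6097, 0.1689, 0.3308]
tool_rot: [0.655, 0.756, -0.0, -0.0]
force: [-0.5, -0.5, 0.7]
finger_gap: 0.998
gripper_force: 0.0
3.35 [0.60969296 0.16894241 0.33081953] [ 9.39537790e-02  4.49092190e-01  1.28531062e+00 -4.84425377e-06
  1.40823667e+00 -4.86200993e-02]
```

View pics/w1.png

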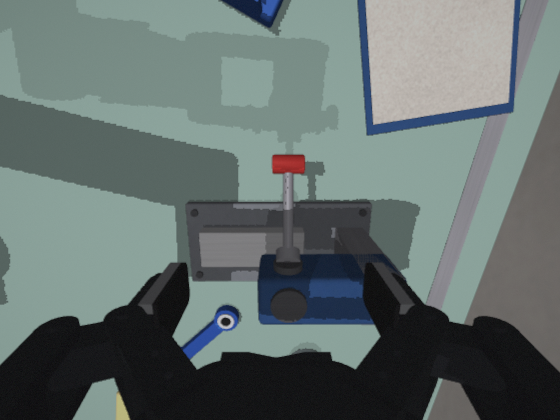

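Wrist view: the red handle spans (272..305,164), the pivot hub is about (288,260), the knob (289,305). Triangulating it with the top view.

```bash
python3 - <<'E'
from h import *
import pickle
np.set_printoptions(precision=4,suppress=True)
s=pickle.load(open("w1.pkl","rb")); W=cam("wrist",s);T=cam("top");S=cam("scene")
im=cv2.imread("pics/w1.png")
for n,I in(("w",im),("t",cv2.imread("pics/top0.png")),("s",cv2.imread("pics/scene0.png"))):
    h=cv2.inRange(I,(0,0,110),(60,60,255)); N,_,st,c=cv2.connectedComponentsWithStats(h); print(n,[(st[i].tolist(),c[i].round(1).tolist()) for i in range(1,N) if st[i][4]>15])
def tri(*rs):
    A=0;b=0
    for o,d in rs:
        d=d/np.linalg.norm(d);M=np.eye(3)-np.outer(d,d);A=A+M;b=b+M@o
    return np.linalg.solve(A,b)
p=tri(ray(W,288.5,164),ray(T,183.8,182.8),ray(S,341,156.5));print("handle",p,proj(W,p),proj(T,p),proj(S,p))
y=.145;ex=np.array([np.cos(y),np.sin(y),0]);ey=np.array([-np.sin(y),np.cos(y),0])
a=np.array([.639,.0525,0]);print("stand frame",(p-a)@ex,(p-a)@ey)
for z in(.19,.2,.21):
    k=tri(ray(W,289,304.5),ray(T,228.6,173.3));print("knob",k,(onz(W,289,304.5,z)-a)@ex,(onz(W,289,304.5,z)-a)@ey)
print("base corners",[onz(W,*q,.016) for q in[(187,201),(370,201)]])
d=onz(W,370,201,.016)-onz(W,187,201,.016);print(np.arctan2(d[1],d[0]),np.linalg.norm(d))
for z in(.12,.14,.16,.18,.2,.22):
    h=onz(W,288.5,164,z);print(z,(h-a)@ex,(h-a)@ey)
E
```

```text
w [([273, 155, 32, 18, 557], [288.2, 163.5])]
t [([181, 178, 6, 11, 53], [183.4, 182.7])]
s [([336, 154, 10, 5, 34], [340.4, 155.8])]
handle [0.6202 0.2011 0.1407] [289.3105 162.957 ] [184.1614 182.5607] [340.583  156.3455]
stand frame 0.0028533657049913896 0.1497424625514316
knob [0.6405 0.0543 0.1907] 0.002047413459256635 0.0009722320016884891
knob [0.6405 0.0543 0.1907] 0.0015625843183991 0.0076695430751536455
knob [0.6405 0.0543 0.1907] 0.0010777551775414552 0.014366854148618819
base corners [array([0.4758, 0.1037, 0.016 ]), array([0.7644, 0.1453, 0.016 ])]
0.1433092010579565 0.2916116688217411
0.12 0.0028080187392964927 0.14593841373108818
0.14 0.0019870836608042856 0.14849748680534353
0.16 0.0011661485823120743 0.15105655987959885
0.18 0.00034521350381975613 0.15361563295385422
0.2 -0.0004757215746724476 0.15617470602810957
0.22 -0.0012966566531646547 0.1587337791023649
```

```bash

python3 -m creep '[{"slide":[0.37,0.185,2.6],"angular":[0,0,0],"claw":1},{"slide":[0.37,0.185,2.6],"angular":[0,0,0],"claw":1},{"slide":[0.37,0.185,2.6],"angular":[0,0,0],"claw":1},{"slide":[0.37,0.185,2.6],"angular":[0,0,0],"claw":1},{"slide":[0.37,0.185,2.6],"angular":[0,0,0],"claw":1},{"slide":[0.37,0.185,2.6],"angular":[0,0,0],"claw":1},{"slide":[0.37,0.185,2.6],"angular":[0,0,0],"claw":1},{"slide":[0.37,0.185,2.6],"angular":[0,0,0],"claw":1},{"slide":[0,0,0],"angular":[0,0,0],"claw":1},{"slide":[0,0,0],"angular":[0,0,0],"claw":1}]' 60
python3 -m creep '[{"slide":[0,0,0],"angular":[0,0,0],"claw":-1},{"slide":[0,0,0],"angular":[0,0,0],"claw":-1},{"slide":[0,0,0],"angular":[0,0,0],"claw":-1},{"slide":[0,0,0],"angular":[0,0,0],"claw":-1},{"slide":[0,0,0],"angular":[0,0,0],"claw":-1},{"slide":[0,0,0],"angular":[0,0,0],"claw":-1},{"slide":[0,0,0],"angular":[0,0,0],"claw":-1},{"slide":[0,0,0],"angular":[0,0,0],"claw":-1}]' 60
```

```text
t: 4.23
tcp_pos: [0.6192, 0.2004, 0.1219]
tool_rot: [0.654, 0.756, -0.002, -0.001]
force: [-0.4, 0.4, 0.1]
finger_gap: 0.997
gripper_force: 0.0
t: 4.9
tcp_pos: [0.6187, 0.1999, 0.1247]
tool_rot: [0.654, 0.757, -0.001, -0.001]
force: [-5.3, -1.7, 5.5]
finger_gap: 0.405
gripper_force: 63.7
```

```bash

python3 -m creep '[{"slide":[0.08,0,-1.12],"angular":[0,0,0],"claw":-1},{"slide":[0.08,0,-1.12],"angular":[0,0,0],"claw":-1},{"slide":[-0.12,0,-1.12],"angular":[0,0,0],"claw":-1},{"slide":[-0.18,0,-1.12],"angular":[0,0,0],"claw":-1},{"slide":[-0.33,0,-1.06],"angular":[0,0,0],"claw":-1},{"slide":[-0.42,0,-1.06],"angular":[0,0,0],"claw":-1}]' 
python3 -m creep '[{"slide":[-0.55,0,-1.0],"angular":[0,0,0],"claw":-1},{"slide":[-0.64,0,-0.98],"angular":[0,0,0],"claw":-1},{"slide":[0,0,0],"angular":[0,0,0],"claw":-1},{"slide":[0,0,0],"angular":[0,0,0],"claw":-1}]'
```

```text
t: 5.4
tcp_pos: [0.6199, 0.1911, 0.1892]
tool_rot: [0.654, 0.756, -0.002, -0.001]
force: [-1.5, -3.2, -16.5]
finger_gap: 0.405
gripper_force: 61.2
t: 5.73
tcp_pos: [0.6219, 0.1782, 0.2111]
tool_rot: [0.654, 0.756, -0.002, -0.0]
force: [-5.8, -5.7, -5.5]
finger_gap: 0.407
gripper_force: 62.4
```

```bash

python3 -m creep '[{"slide":[-0.2,0,-0.25],"angular":[0,0,0],"claw":-1},{"slide":[-0.2,0,-0.25],"angular":[0,0,0],"claw":-1},{"slide":[0,0,0],"angular":[0,0,0],"claw":-1},{"slide":[0,0,0],"angular":[0,0,0],"claw":-1}]'
python3 -m creep '[{"slide":[-0.2,0,-0.25],"angular":[0,0,0],"claw":-1},{"slide":[0,0,0],"angular":[0,0,0],"claw":-1},{"slide":[0,0,0],"angular":[0,0,0],"claw":-1}]'
```

```text
t: 6.07
tcp_pos: [0.6223, 0.1754, 0.2145]
tool_rot: [0.654, 0.756, -0.001, -0.001]
force: [-6.1, -2.1, -11.3]
finger_gap: 0.408
gripper_force: 61.5
t: 6.32
tcp_pos: [0.6226, 0.1736, 0.2166]
tool_rot: [0.654, 0.756, -0.001, -0.001]
force: [-6.1, -1.6, -13.1]
finger_gap: 0.402
gripper_force: 61.4
```

```bash

python3 -m creep '[{"slide":[-0.2,0,-0.25],"angular":[0,0,0],"claw":-1},{"slide":[0,0,0],"angular":[0,0,0],"claw":-1},{"slide":[0,0,0],"angular":[0,0,0],"claw":-1}]'
python3 -m creep '[{"slide":[-0.2,0,-0.25],"angular":[0,0,0],"claw":-1},{"slide":[0,0,0],"angular":[0,0,0],"claw":-1},{"slide":[0,0,0],"angular":[0,0,0],"claw":-1}]'
python3 - <<'E'
from h import *
im=viewer.snapshot("wrist"); cv2.imwrite("pics/w2.png",im)
im2=viewer.snapshot("scene")
h=cv2.inRange(im,(0,0,110),(60,60,255)); print(cv2.connectedComponentsWithStats(h)[2:])
h=cv2.inRange(im2,(0,0,110),(60,60,255)); N,_,st,c=cv2.connectedComponentsWithStats(h); print([(st[i].tolist(),c[i].round(1).tolist()) for i in range(1,N) if st[i][4]>8])
cv2.imwrite("pics/s2.png",cv2.resize(im2[110:230,270:390],None,fx=5,fy=5,interpolation=cv2.INTER_CUBIC))
E
```

```text
t: 6.57
tcp_pos: [0.6226, 0.1731, 0.2172]
tool_rot: [0.654, 0.756, -0.001, -0.003]
force: [-4.9, 2.5, -21.4]
finger_gap: 0.403
gripper_force: 64.3
t: 6.82
tcp_pos: [0.6225, 0.1729, 0.2174]
tool_rot: [0.654, 0.757, -0.0, -0.004]
force: [-0.9, 7.9, -30.3]
finger_gap: 0.403
gripper_force: 65.1
(array([[     0,      0,    560,    420, 233534],
       [   238,    243,     76,     26,   1666]], dtype=int32), array([[279.53751916, 209.17699778],
       [274.24069628, 254.77731092]]))
[]
```

View pics/s2.png

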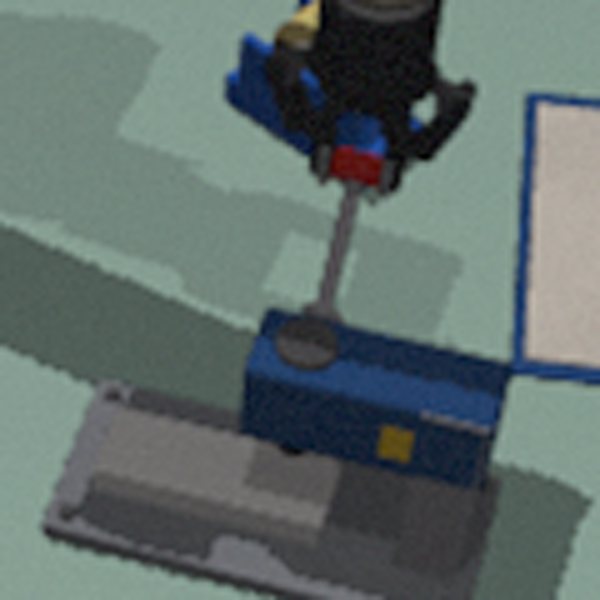

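The scene crop shows the lever raised, handle at crop (357,165), and further commands no longer move it (30 N): it is at its stop. I'll release, go over the bed, turn the camera to the open side and look at the foot.

```bash

python3 -m creep '[{"slide":[0,0,0],"angular":[0,0,0],"claw":1},{"slide":[0,0,0],"angular":[0,0,0],"claw":1},{"slide":[0,0,0],"angular":[0,0,0],"claw":1},{"slide":[0,0,0],"angular":[0,0,0],"claw":1},{"slide":[0,0,0],"angular":[0,0,0],"claw":1},{"slide":[0,0,-2.5],"angular":[0,0,0],"claw":1},{"slide":[0,0,-2.5],"angular":[0,0,0],"claw":1},{"slide":[0,0,-2.5],"angular":[0,0,0],"claw":1},{"slide":[0,0,-2.5],"angular":[0,0,0],"claw":1}]'
python3 -m creep '[{"slide":[-2.4,-1.9,0],"angular":[0,0,0],"claw":-1},{"slide":[-2.4,-1.9,0],"angular":[0,0,0],"claw":-1},{"slide":[-2.4,-1.9,0],"angular":[0,0,0],"claw":-1},{"slide":[-2.4,-1.9,0],"angular":[0,0,0],"claw":-1},{"slide":[-2.4,-1.9,0],"angular":[0,0,0],"claw":-1},{"slide":[0,0,0],"angular":[0,0,-0.12],"claw":-1},{"slide":[0,0,0],"angular":[0,0,-0.12],"claw":-1},{"slide":[0,0,0],"angular":[0,0,-0.12],"claw":-1},{"slide":[0,0,0],"angular":[0,0,-0.12],"claw":-1},{"slide":[0,0,0],"angular":[0,0,-0.12],"claw":-1}]'
python3 -m creep '[{"slide":[0,0,0],"angular":[0,0,-0.12],"claw":-1},{"slide":[0,0,0],"angular":[0,0,-0.12],"claw":-1},{"slide":[0,0,0],"angular":[0,0,-0.12],"claw":-1},{"slide":[0,0,0],"angular":[0,0,-0.12],"claw":-1},{"slide":[0,0,0],"angular":[0,0,-0.12],"claw":-1},{"slide":[0,0,0],"angular":[0,0,-0.12],"claw":-1},{"slide":[0,0,0],"angular":[0,0,-0.12],"claw":-1},{"slide":[0,0,0],"angular":[0,0,-0.13],"claw":-1},{"slide":[0,0,0],"angular":[0,0,0],"claw":-1},{"slide":[0,0,0],"angular":[0,0,0],"claw":-1}]'
python3 - <<'E'
from h import *
import pickle
s=manip.sense();im=viewer.snapshot("wrist"); cv2.imwrite("pics/w3.png",im);pickle.dump(s,open("w3.pkl","wb"))
print(s["q"],s["tcp_pos"],R.from_quat(s["tool_rot"]).as_matrix()[:,0])
t=viewer.snapshot("top");cv2.imwrite("pics/t3.png",t)
for I in(im,t):
    h=cv2.inRange(I,(0,0,110),(60,60,255)); N,_,st,c=cv2.connectedComponentsWithStats(h); print([(st[i].tolist(),c[i].round(1).tolist()) for i in range(1,N) if st[i][4]>8])
E
```

```text
t: 7.67
tcp_pos: [0.6254, 0.1696, 0.3244]
tool_rot: [0.654, 0.756, 0.001, 0.001]
force: [0.6, 0.3, -0.8]
finger_gap: 0.998
gripper_force: 0.0
t: 8.5
tcp_pos: [0.5488, 0.0368, 0.3233]
tool_rot: [0.399, 0.917, 0.0, 0.002]
force: [0.5, -0.2, -0.3]
finger_gap: -0.003
gripper_force: 0.0
t: 9.33
tcp_pos: [0.5486, 0.0372, 0.3228]
tool_rot: [-0.068, 0.998, -0.0, 0.001]
force: [0.9, -0.0, 0.2]
finger_gap: -0.001
gripper_force: 0.0
[-1.35550353e-01  3.27057218e-01  1.50537282e+00 -1.73761898e-04
  1.30639271e+00 -1.84202675e+00] [0.54863127 0.03715139 0.32279858] [-0.99079989 -0.13530963 -0.00262367]
[([408, 295, 25, 35, 622], [420.5, 310.9])]
[]
```

View pics/w3.png

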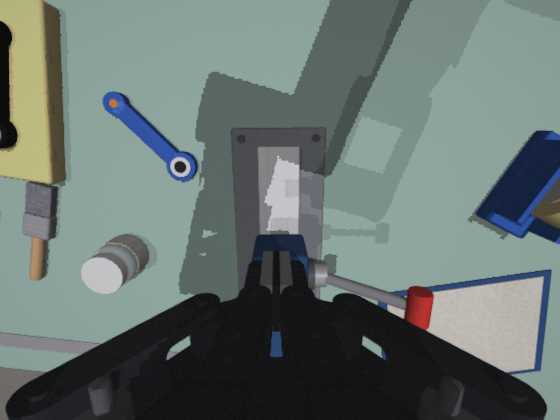

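The wrist sees the base's front corners at (232,128), (325,128), the bed's front corners at (258,147), (300,147), and the raised red handle at (420,311). I'll check the axis and yaw.

```bash
python3 - <<'E'
from h import *
import pickle
np.set_printoptions(precision=4,suppress=True)
s=pickle.load(open("w3.pkl","rb")); W=cam("wrist",s)
c=[onz(W,*q,.016) for q in[(232,128),(325.5,128)]];d=c[0]-c[1];print("corners",c,np.linalg.norm(d),"yaw",np.arctan2(d[0],-d[1]), "mid",(c[0]+c[1])/2)
for z in(.04,.046,.052):
    c=[onz(W,*q,z) for q in[(258,147),(300,147)]];print(z,c,"mid",(c[0]+c[1])/2,np.linalg.norm(c[0]-c[1]))
y=.144;ex=np.array([np.cos(y),np.sin(y),0]);ey=np.array([-np.sin(y),np.cos(y),0])
a=np.array([.6403,.0537,0])
for z in(.2,.2266):
    h=onz(W,419.5,311,z);print("handle",z,(h-a)@ex,(h-a)@ey)
# edges of the base by hough in w1
g=cv2.cvtColor(cv2.imread("pics/w3.png"),6)
print("col edges row 180", np.round(np.abs(np.diff(g[180,220:340].astype(int)))).tolist())
E
```

```text
corners [array([ 0.4918, -0.036 ,  0.016 ]), array([0.4732, 0.0992, 0.016 ])] 0.1364717642549319 yaw 0.1361522113370939 mid [0.4825 0.0316 0.016 ]
0.04 [array([0.5116, 0.006 , 0.04  ]), array([0.5036, 0.0645, 0.04  ])] mid [0.5076 0.0352 0.04  ] 0.0590760372713102
0.046 [array([0.5111, 0.0063, 0.046 ]), array([0.5032, 0.064 , 0.046 ])] mid [0.5072 0.0351 0.046 ] 0.058243771704523904
0.052 [array([0.5106, 0.0066, 0.052 ]), array([0.5028, 0.0634, 0.052 ])] mid [0.5067 0.035  0.052 ] 0.05741150613773764
handle 0.2 0.022129781883812767 0.14451583458432868
handle 0.2266 0.0033435816368973755 0.12975769451534017
col edges row 180 [0, 0, 1, 1, 0, 1, 1, 0, 0, 1, 1, 0, 21, 4, 3, 0, 2, 1, 0, 1, 0, 1, 1, 1, 0, 0, 1, 1, 1, 1, 2, 2, 0, 0, 1, 1, 0, 31, 21, 3, 1, 1, 1, 1, 2, 0, 2, 2, 2, 3, 51, 18, 1, 0, 2, 1, 0, 0, 1, 1, 0, 1, 1, 11, 4, 3, 1, 3, 1, 1, 1, 1, 1, 0, 1, 1, 3, 17, 45, 14, 4, 0, 1, 0, 1, 1, 3, 0, 1, 0, 1, 0, 2, 1, 0, 1, 2, 1, 1, 1, 0, 0, 9, 28, 11, 0, 0, 0, 0, 1, 1, 0, 0, 0, 1, 1, 0, 0, 1]
```

```bash

python3 -m creep '[{"slide":[0,0,3.5],"angular":[0,0,0],"claw":-1},{"slide":[0,0,3.5],"angular":[0,0,0],"claw":-1},{"slide":[0,0,3.5],"angular":[0,0,0],"claw":-1},{"slide":[0,0,3.5],"angular":[0,0,0],"claw":-1},{"slide":[0,0,3.5],"angular":[0,0,0],"claw":-1},{"slide":[0,0,3.5],"angular":[0,0,0],"claw":-1},{"slide":[0,0,3.5],"angular":[0,0,0],"claw":-1},{"slide":[0,0,1.5],"angular":[0,0,0],"claw":-1},{"slide":[0,0,0],"angular":[0,0,0],"claw":-1},{"slide":[0,0,0],"angular":[0,0,0],"claw":-1}]'
python3 -m creep '[{"slide":[0,0,0.4],"angular":[0,0,0],"claw":-1},{"slide":[0,0,0],"angular":[0,0,0],"claw":-1}]'
python3 -m creep '[{"slide":[0,0,0.3],"angular":[0,0,0],"claw":-1},{"slide":[0,0,0],"angular":[0,0,0],"claw":-1}]'
python3 -m creep '[{"slide":[0,0,0.3],"angular":[0,0,0],"claw":-1},{"slide":[0,0,0],"angular":[0,0,0],"claw":-1}]'
```

```text
t: 10.27
tcp_pos: [0.5481, 0.0374, 0.0611]
tool_rot: [-0.069, 0.998, 0.0, -0.001]
force: [-0.1, 0.3, 0.9]
finger_gap: 0.001
gripper_force: 0.0
t: 10.43
tcp_pos: [0.5494, 0.0373, 0.0588]
tool_rot: [-0.069, 0.998, -0.0, 0.002]
force: [-0.1, -0.1, 0.7]
finger_gap: 0.002
gripper_force: 0.0
t: 10.6
tcp_pos: [0.5487, 0.0374, 0.0555]
tool_rot: [-0.069, 0.998, -0.0, 0.001]
force: [0.9, 0.0, 0.4]
finger_gap: -0.002
gripper_force: 0.0
t: 10.77
tcp_pos: [0.5482, 0.0375, 0.0518]
tool_rot: [-0.07, 0.998, -0.0, 0.0]
force: [0.2, -0.4, 0.6]
finger_gap: 0.001
gripper_force: 0.0
```

```bash

python3 -m creep '[{"slide":[0,0,0.2],"angular":[0,0,0],"claw":-1},{"slide":[0,0,0],"angular":[0,0,0],"claw":-1}]' | grep -E "tcp|force: \["
python3 -m creep '[{"slide":[0,0,0.2],"angular":[0,0,0],"claw":-1},{"slide":[0,0,0],"angular":[0,0,0],"claw":-1}]'| grep -E "tcp|force: \["
python3 -m creep '[{"slide":[0,0,0.2],"angular":[0,0,0],"claw":-1},{"slide":[0,0,0],"angular":[0,0,0],"claw":-1}]'| grep -E "tcp|force: \["
python3 -m creep '[{"slide":[0,0,0.2],"angular":[0,0,0],"claw":-1},{"slide":[0,0,0],"angular":[0,0,0],"claw":-1}]'| grep -E "tcp|force: \["
```

```text
tcp_pos: [0.548, 0.0375, 0.0494]
force: [0.3, 0.4, -0.2]
tcp_pos: [0.5479, 0.0375, 0.0473]
force: [0.3, 0.9, 0.3]
tcp_pos: [0.5479, 0.0375, 0.0453]
force: [-0.3, -0.4, 0.7]
tcp_pos: [0.5479, 0.0375, 0.0433]
force: [-0.8, -0.6, -1.0]
```

```bash

python3 -m creep '[{"slide":[0,0,0.2],"angular":[0,0,0],"claw":-1},{"slide":[0,0,0],"angular":[0,0,0],"claw":-1}]' | grep -E "tcp|force: \["
python3 -m creep '[{"slide":[0,0,0.2],"angular":[0,0,0],"claw":-1},{"slide":[0,0,0],"angular":[0,0,0],"claw":-1}]'| grep -E "tcp|force: \["
python3 -m creep '[{"slide":[0,0,0.2],"angular":[0,0,0],"claw":-1},{"slide":[0,0,0],"angular":[0,0,0],"claw":-1}]'| grep -E "tcp|force: \["
```

```text
tcp_pos: [0.548, 0.0375, 0.0413]
force: [-0.5, -0.0, 0.0]
tcp_pos: [0.5482, 0.0375, 0.0406]
force: [-1.8, -0.5, 7.9]
tcp_pos: [0.5482, 0.0375, 0.0405]
force: [-4.3, 0.1, 21.2]
```

The bed is at z = 0.0405. Now to the link.

```bash

python3 -m creep '[{"slide":[0,0,-3.4],"angular":[0,0,0],"claw":-1},{"slide":[0,0,-3.4],"angular":[0,0,0],"claw":-1},{"slide":[0,0,-3.4],"angular":[0,0,0],"claw":-1},{"slide":[0,0,-3.4],"angular":[0,0,0],"claw":-1},{"slide":[0,0,-3.4],"angular":[0,0,0],"claw":1},{"slide":[0,0,-3.4],"angular":[0,0,0],"claw":1},{"slide":[1.2,-3.03,0],"angular":[0,0,0],"claw":1},{"slide":[1.2,-3.03,0],"angular":[0,0,0],"claw":1},{"slide":[1.2,-3.03,0],"angular":[0,0,0],"claw":1},{"slide":[1.2,-3.03,0],"angular":[0,0,0],"claw":1}]' >/dev/null
python3 -m creep '[{"slide":[1.2,-3.03,0],"angular":[0,0,0],"claw":1},{"slide":[1.2,-3.03,0],"angular":[0,0,0],"claw":1},{"slide":[1.2,-3.03,0],"angular":[0,0,0],"claw":1},{"slide":[1.2,-3.03,0],"angular":[0,0,0],"claw":1},{"slide":[1.2,-3.03,0],"angular":[0,0,0],"claw":1},{"slide":[1.2,-3.03,0],"angular":[0,0,0],"claw":1},{"slide":[1.2,-3.03,0],"angular":[0,0,0],"claw":1},{"slide":[1.2,-3.03,0],"angular":[0,0,0],"claw":1},{"slide":[0,0,0],"angular":[0,0,0.12],"claw":1},{"slide":[0,0,0],"angular":[0,0,0.12],"claw":1}]' >/dev/null
python3 -m creep '[{"slide":[0,0,0],"angular":[0,0,0],"claw":1},{"slide":[0,0,0],"angular":[0,0,0],"claw":1}]'
python3 - <<'E'
from h import *
import pickle
s=manip.sense();im=viewer.snapshot("wrist"); cv2.imwrite("pics/w4.png",im);pickle.dump(s,open("w4.pkl","wb"))
print(s["q"],s["tcp_pos"],R.from_quat(s["tool_rot"]).as_matrix()[:,0])
W=cam("wrist",s);print(proj(W,[.5394,-.3519,.055]),proj(W,[.4142,-.3377,.053]))
E
```

```text
t: 13.77
tcp_pos: [0.4557, -0.3424, 0.2414]
tool_rot: [0.049, 0.999, 0.0, -0.0]
force: [0.1, 0.2, -0.3]
finger_gap: 1.001
gripper_force: 0.0
[-8.40477576e-01  4.41775795e-01  1.56124308e+00  3.90109007e-05
  1.13923967e+00 -2.31329007e+00] [ 0.4556661  -0.34243875  0.24136222] [-9.95201728e-01  9.78432532e-02  4.66675432e-04]
[275.12302422 258.54315324] [276.80634949 153.14964288]
```

View pics/w4.png

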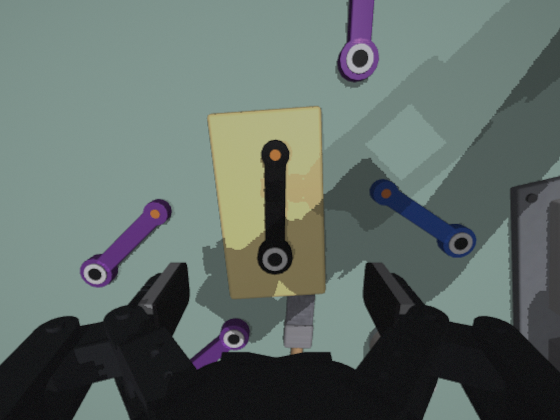

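The black link has its bushing at (275,259) and its orange-marked small end at (275.5,155), within 2 px of the prediction. Working out the grasp.

```bash
python3 - <<'E'
from h import *
import pickle
np.set_printoptions(precision=4,suppress=True)
s=pickle.load(open("w4.pkl","rb")); W=cam("wrist",s); M=R.from_quat(s["tool_rot"]).as_matrix()
e=onz(W,275,259,.055);q=onz(W,275.5,155,.053);u=(e-q)/np.linalg.norm(e-q)
print(e,q,np.linalg.norm(e-q),"yaw",np.arctan2(u[1],u[0]),"tool -x yaw",np.arctan2(-M[1,0],-M[0,0]))
g=e-u*.086;print("grasp",g,"slide cm",M.T@(g-s["tcp_pos"])*100)
E
```

```text
[ 0.54   -0.3521  0.055 ] [ 0.4161 -0.3393  0.053 ] 0.12460226197287227 yaw -0.10275884150635455 tool -x yaw -0.09800005414969072
grasp [ 0.4545 -0.3433  0.0536] slide cm [ 0.1035 -0.1053 18.7743]
```

```bash

python3 -m creep '[{"slide":[0.1,-0.1,3.6],"angular":[0,0,0],"claw":1},{"slide":[0,0,3.6],"angular":[0,0,0],"claw":1},{"slide":[0,0,3.6],"angular":[0,0,0],"claw":1},{"slide":[0,0,3.6],"angular":[0,0,0],"claw":1},{"slide":[0,0,3.6],"angular":[0,0,0],"claw":1},{"slide":[0,0,1.5],"angular":[0,0,0],"claw":1},{"slide":[0,0,0.8],"angular":[0,0,0],"claw":1},{"slide":[0,0,0],"angular":[0,0,0],"claw":1},{"slide":[0,0,0],"angular":[0,0,0],"claw":1}]' 60
python3 -m creep '[{"slide":[0,0,0],"angular":[0,0,0],"claw":-1},{"slide":[0,0,0],"angular":[0,0,0],"claw":-1},{"slide":[0,0,0],"angular":[0,0,0],"claw":-1},{"slide":[0,0,0],"angular":[0,0,0],"claw":-1},{"slide":[0,0,0],"angular":[0,0,0],"claw":-1},{"slide":[0,0,0],"angular":[0,0,0],"claw":-1},{"slide":[0,0,0],"angular":[0,0,0],"claw":-1},{"slide":[0,0,0],"angular":[0,0,0],"claw":-1},{"slide":[0,0,0],"angular":[0,0,0],"claw":-1}]' 60
```

```text
t: 14.57
tcp_pos: [0.4555, -0.3436, 0.0391]
tool_rot: [0.05, 0.999, -0.0, 0.0]
force: [0.0, 0.2, 0.7]
finger_gap: 1.002
gripper_force: 0.0
t: 15.32
tcp_pos: [0.4552, -0.3439, 0.0396]
tool_rot: [0.05, 0.999, -0.001, 0.001]
force: [-0.6, 1.0, 5.3]
finger_gap: 0.261
gripper_force: 59.9
```

```bash

python3 -m creep '[{"slide":[0,0,-1],"angular":[0,0,0],"claw":-1},{"slide":[0,0,-2],"angular":[0,0,0],"claw":-1},{"slide":[0,0,-3],"angular":[0,0,0],"claw":-1},{"slide":[0,0,-3],"angular":[0,0,0],"claw":-1},{"slide":[0,0,-3],"angular":[0,0,0],"claw":-1},{"slide":[0.1,1.5,0],"angular":[0,0,0],"claw":-1},{"slide":[0.164,3.1,0],"angular":[0,0,0],"claw":-1},{"slide":[0.164,3.1,0],"angular":[0,0,0],"claw":-1},{"slide":[0.164,3.1,0],"angular":[0,0,0],"claw":-1},{"slide":[0.164,3.1,0],"angular":[0,0,0],"claw":-1}]' 
python3 -m creep '[{"slide":[0.164,3.1,0],"angular":[0,0,0],"claw":-1},{"slide":[0.164,3.1,0],"angular":[0,0,0],"claw":-1},{"slide":[0.164,3.1,0],"angular":[0,0,0],"claw":-1},{"slide":[0.164,3.1,0],"angular":[0,0,0],"claw":-1},{"slide":[0.164,3.1,0],"angular":[0,0,0],"claw":-1},{"slide":[0.164,3.1,0],"angular":[0,0,0],"claw":-1},{"slide":[0.164,3.1,0],"angular":[0,0,0],"claw":-1},{"slide":[0.1,1.7,0],"angular":[0,0,-0.08],"claw":-1},{"slide":[0,0,0],"angular":[0,0,-0.08],"claw":-1},{"slide":[0,0,0],"angular":[0,0,-0.08],"claw":-1}]' >/dev/null
python3 -m creep '[{"slide":[0,0,0],"angular":[0,0,0],"claw":-1},{"slide":[0,0,0],"angular":[0,0,0],"claw":-1},{"slide":[0,0,0],"angular":[0,0,0],"claw":-1}]' 
python3 - <<'E'
from h import *
import pickle
s=manip.sense();im=viewer.snapshot("wrist"); cv2.imwrite("pics/w5.png",im);pickle.dump(s,open("w5.pkl","wb"))
M=R.from_quat(s["tool_rot"]).as_matrix();print(s["tcp_pos"],np.arctan2(-M[1,0],-M[0,0]))
W=cam("wrist",s);p=s["tcp_pos"]
for z in(.01,.0146): print(z,proj(W,p-M[:,0]*.085+[0,0,z]),proj(W,p+M[:,0]*.04+[0,0,z-.002]))
g=np.array([.6405,.0538,0])-.17*np.array([np.cos(.143),np.sin(.143),0]);g[2]=.0566
print(M.T@(g-p)*100)
E
```

```text
t: 16.15
tcp_pos: [0.4603, -0.2024, 0.1584]
tool_rot: [0.051, 0.999, 0.001, -0.001]
force: [0.6, -1.1, -0.9]
finger_gap: 0.265
gripper_force: 59.0
t: 17.23
tcp_pos: [0.472, 0.0296, 0.1585]
tool_rot: [-0.069, 0.998, 0.0, -0.0]
force: [0.4, 0.1, -0.9]
finger_gap: 0.259
gripper_force: 59.1
[0.47202655 0.02963997 0.15848071] 0.13719500955023908
0.01 [276.6260431  406.25245254] [276.93169254 196.03217834]
0.0146 [276.64815815 413.64748472] [276.96936209 198.37690951]
[-0.0267798  -0.01211759 10.1880517 ]
```

View pics/w5.png

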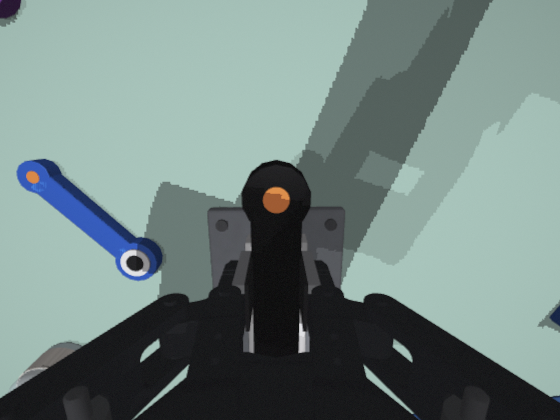

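The link sits level and straight in the grip: small end at (276,200), predicted (277,198). Going in under the head now.

```bash

python3 -m creep '[{"slide":[-0.03,0,2.5],"angular":[0,0,-0.006],"claw":-1},{"slide":[0,0,2.5],"angular":[0,0,0],"claw":-1},{"slide":[0,0,2.5],"angular":[0,0,0],"claw":-1},{"slide":[0,0,1.7],"angular":[0,0,0],"claw":-1},{"slide":[0,0,1.0],"angular":[0,0,0],"claw":-1},{"slide":[0,0,0],"angular":[0,0,0],"claw":-1},{"slide":[0,0,0],"angular":[0,0,0],"claw":-1}]' 
python3 -m creep '[{"slide":[-1,0,0],"angular":[0,0,0],"claw":-1},{"slide":[-1.5,0,0],"angular":[0,0,0],"claw":-1},{"slide":[-1.5,0,0],"angular":[0,0,0],"claw":-1},{"slide":[-1.5,0,0],"angular":[0,0,0],"claw":-1},{"slide":[-1.5,0,0],"angular":[0,0,0],"claw":-1},{"slide":[-1,0,0],"angular":[0,0,0],"claw":-1},{"slide":[-0.5,0,0],"angular":[0,0,0],"claw":-1},{"slide":[0,0,0],"angular":[0,0,0],"claw":-1},{"slide":[0,0,0],"angular":[0,0,0],"claw":-1}]'
python3 - <<'E'
from h import *
s=manip.sense();M=R.from_quat(s["tool_rot"]).as_matrix();p=s["tcp_pos"]
g=np.array([.6405,.0538,0])-.085*np.array([np.cos(.143),np.sin(.143),0]);g[2]=.0451
print(p,np.arctan2(-M[1,0],-M[0,0]),M.T@(g-p)*100)
E
```

```text
t: 17.87
tcp_pos: [0.4726, 0.0294, 0.0562]
tool_rot: [-0.072, 0.997, 0.0, -0.001]
force: [-0.3, 0.2, -1.3]
finger_gap: 0.258
gripper_force: 59.1
t: 18.62
tcp_pos: [0.557, 0.042, 0.0572]
tool_rot: [-0.073, 0.997, -0.0, 0.0]
force: [0.4, 0.5, -0.7]
finger_gap: 0.262
gripper_force: 59.1
[0.55696392 0.04203214 0.05720822] 0.14525948464203084 [ 0.06460586 -0.02535513  1.21079467]
```

```bash

python3 -m creep '[{"slide":[0.06,0,0.6],"angular":[0,0,0],"claw":-1},{"slide":[0,0,0.3],"angular":[0,0,0],"claw":-1},{"slide":[0,0,0],"angular":[0,0,0],"claw":-1}]' | grep -E "tcp|force: \["
python3 -m creep '[{"slide":[0,0,0.2],"angular":[0,0,0],"claw":-1},{"slide":[0,0,0],"angular":[0,0,0],"claw":-1}]' | grep -E "tcp|force: \["
python3 -m creep '[{"slide":[0,0,0.2],"angular":[0,0,0],"claw":-1},{"slide":[0,0,0],"angular":[0,0,0],"claw":-1}]' | grep -E "tcp|force: \["
```

```text
tcp_pos: [0.5547, 0.0419, 0.0467]
force: [-0.3, -0.8, -1.6]
tcp_pos: [0.5558, 0.0418, 0.0453]
force: [0.1, -0.0, -1.7]
tcp_pos: [0.556, 0.0419, 0.045]
force: [-3.1, -0.4, 9.7]
```

```bash

python3 -m creep '[{"slide":[0,0,-0.1],"angular":[0,0,0],"claw":1},{"slide":[0,0,0],"angular":[0,0,0],"claw":1},{"slide":[0,0,0],"angular":[0,0,0],"claw":1},{"slide":[0,0,0],"angular":[0,0,0],"claw":1},{"slide":[0,0,0],"angular":[0,0,0],"claw":1},{"slide":[0,0,0],"angular":[0,0,0],"claw":1},{"slide":[0,0,0],"angular":[0,0,0],"claw":1},{"slide":[0,0,-1],"angular":[0,0,0],"claw":1},{"slide":[0,0,-1.5],"angular":[0,0,0],"claw":1}]' 
python3 -m creep '[{"slide":[1.5,0,-2.5],"angular":[0,0,0],"claw":1},{"slide":[1.5,0,-2.5],"angular":[0,0,0],"claw":1},{"slide":[1.5,0,-2.5],"angular":[0,0,0],"claw":1},{"slide":[1.5,0,-2.5],"angular":[0,0,0],"claw":1},{"slide":[1,0,-1],"angular":[0,0,0],"claw":1},{"slide":[0,0,0],"angular":[0,0,0],"claw":1},{"slide":[0,0,0],"angular":[0,0,0],"claw":1}]' 
python3 - <<'E'
from h import *
import pickle
s=manip.sense();im=viewer.snapshot("wrist");pickle.dump(s,open("w6.pkl","wb"));cv2.imwrite("pics/w6.png",im)
W=cam("wrist",s);a=np.array([.6405,.0538,0]);ex=np.array([np.cos(.143),np.sin(.143),0]);ey=np.array([-ex[1],ex[0],0])
for x,z in((0,.0605),(-.125,.0585),(0,.089),(-.022,.0585)):print(x,z,proj(W,a+x*ex+[0,0,z]))
E
```

```text
t: 19.95
tcp_pos: [0.5551, 0.042, 0.069]
tool_rot: [-0.073, 0.997, 0.0, -0.002]
force: [-0.9, 0.0, -0.7]
finger_gap: 0.998
gripper_force: 0.0
t: 20.53
tcp_pos: [0.4873, 0.0317, 0.1807]
tool_rot: [-0.072, 0.997, -0.0, 0.001]
force: [0.4, -0.8, 0.1]
finger_gap: 1.002
gripper_force: 0.0
0 0.0605 [276.1084238  345.21950315]
-0.125 0.0585 [276.44451864 235.23413944]
0 0.089 [276.11112843 366.08930299]
-0.022 0.0585 [276.16185477 326.56864746]
```

View pics/w6.png

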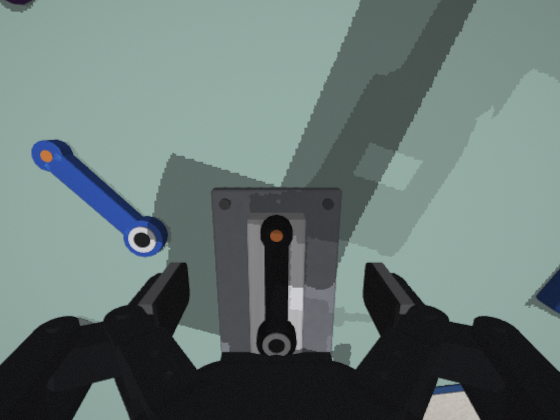

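The link lies on the bed, bushing at (276.5,346) and small end at (276.5,235), matching the projected targets (276,345) and (276.4,235). Now I'll press the lever down from above with shut fingertips. The target is lever 0.986 rad: handle centre at z 0.1237, so TCP at z 0.1347.

```bash

python3 -m creep '[{"slide":[0,0,-2.8],"angular":[0,0,0],"claw":1},{"slide":[0,0,-2.8],"angular":[0,0,0],"claw":1},{"slide":[0,0,-2.8],"angular":[0,0,0],"claw":-1},{"slide":[0,0,-2.8],"angular":[0,0,0],"claw":-1},{"slide":[0,0,-2.8],"angular":[0,0,0],"claw":-1},{"slide":[-2.2,1.88,0],"angular":[0,0,0],"claw":-1},{"slide":[-2.2,1.88,0],"angular":[0,0,0],"claw":-1},{"slide":[-2.2,1.88,0],"angular":[0,0,0],"claw":-1},{"slide":[-2.2,1.88,0],"angular":[0,0,0],"claw":-1},{"slide":[-2.2,1.88,0],"angular":[0,0,0],"claw":-1}]' >/dev/null
python3 -m creep '[{"slide":[-2.2,1.88,0],"angular":[0,0,0],"claw":-1},{"slide":[-2.2,1.88,0],"angular":[0,0,0],"claw":-1},{"slide":[0,0,0],"angular":[0,0,0.12],"claw":-1},{"slide":[0,0,0],"angular":[0,0,0.12],"claw":-1},{"slide":[0,0,0],"angular":[0,0,0.12],"claw":-1},{"slide":[0,0,0],"angular":[0,0,0.12],"claw":-1},{"slide":[0,0,0],"angular":[0,0,0.12],"claw":-1},{"slide":[0,0,0],"angular":[0,0,0.12],"claw":-1},{"slide":[0,0,0],"angular":[0,0,0.12],"claw":-1},{"slide":[0,0,0],"angular":[0,0,0.12],"claw":-1}]' >/dev/null
python3 -m creep '[{"slide":[0,0,0],"angular":[0,0,0.12],"claw":-1},{"slide":[0,0,0],"angular":[0,0,0.12],"claw":-1},{"slide":[0,0,0],"angular":[0,0,0.12],"claw":-1},{"slide":[0,0,0],"angular":[0,0,0.12],"claw":-1},{"slide":[0,0,0],"angular":[0,0,0.13],"claw":-1},{"slide":[0,0,0],"angular":[0,0,0],"claw":-1},{"slide":[0,0,0],"angular":[0,0,0],"claw":-1}]'
python3 - <<'E'
from h import *
s=manip.sense();im=viewer.snapshot("wrist");W=cam("wrist",s)
h=cv2.inRange(im,(0,0,110),(60,60,255)); N,_,st,c=cv2.connectedComponentsWithStats(h)
a=np.array([.6405,.0538,0]);ex=np.array([np.cos(.143),np.sin(.143),0]);ey=np.array([-ex[1],ex[0],0]);d=s["tcp_pos"]-a
print("tcp",d@ex,d@ey,s["tcp_pos"])
for i in range(1,N):
    if st[i][4]>50: p=onz(W,*c[i],.2266)-a;print(st[i],c[i],p@ex,p@ey)
E
```

```text
t: 22.83
tcp_pos: [0.6206, 0.1844, 0.3179]
tool_rot: [0.651, 0.76, -0.001, -0.001]
force: [-0.7, 0.1, -0.1]
finger_gap: -0.001
gripper_force: 0.0
tcp -0.0011029818032568398 0.13215066944170656 [0.62057507 0.18444461 0.31794817]
[254 209  45  23 942] [276.29936306 220.06369427] -0.0007574413964226826 0.12754173701031865
```

```bash

python3 -m creep '[{"slide":[0,0,2.5],"angular":[0,0,0],"claw":-1},{"slide":[0,0,2.5],"angular":[0,0,0],"claw":-1},{"slide":[0,0,2],"angular":[0,0,0],"claw":-1},{"slide":[0,0,0.7],"angular":[0,0,0],"claw":-1},{"slide":[0,0,0],"angular":[0,0,0],"claw":-1},{"slide":[0,0,0],"angular":[0,0,0],"claw":-1}]'
python3 -m creep '[{"slide":[0,0,0.7],"angular":[0,0,0],"claw":-1},{"slide":[0.3,0,0.7],"angular":[0,0,0],"claw":-1},{"slide":[0.5,0,1],"angular":[0,0,0],"claw":-1},{"slide":[0.4,0,1],"angular":[0,0,0],"claw":-1},{"slide":[0,0,0],"angular":[0,0,0],"claw":-1}]'
python3 -m creep '[{"slide":[0.3,0,1],"angular":[0,0,0],"claw":-1},{"slide":[0.2,0,1],"angular":[0,0,0],"claw":-1},{"slide":[0.1,0,1],"angular":[0,0,0],"claw":-1},{"slide":[0,0,1],"angular":[0,0,0],"claw":-1},{"slide":[0,0,0],"angular":[0,0,0],"claw":-1}]'
```

```text
t: 23.38
tcp_pos: [0.6208, 0.1844, 0.2428]
tool_rot: [0.651, 0.759, 0.0, 0.0]
force: [0.1, -1.2, -0.0]
finger_gap: -0.004
gripper_force: 0.0
t: 23.8
tcp_pos: [0.62, 0.1996, 0.2108]
tool_rot: [0.651, 0.759, 0.004, 0.001]
force: [-0.1, 1.8, 1.6]
finger_gap: 0.003
gripper_force: 0.9
t: 24.22
tcp_pos: [0.619, 0.2037, 0.1696]
tool_rot: [0.651, 0.759, 0.002, 0.001]
force: [0.5, 0.1, 0.3]
finger_gap: -0.001
gripper_force: 0.0
```

```bash
python3 - <<'E'
from h import *
s=manip.sense();im=viewer.snapshot("wrist");cv2.imwrite("pics/w7.png",im);W=cam("wrist",s)
h=cv2.inRange(im,(0,0,110),(60,60,255)); N,_,st,c=cv2.connectedComponentsWithStats(h)
a=np.array([.6405,.0538,0]);ex=np.array([np.cos(.143),np.sin(.143),0]);ey=np.array([-ex[1],ex[0],0]);d=s["tcp_pos"]-a
print("tcp",d@ex,d@ey,s["tcp_pos"])
for i in range(1,N):
    if st[i][4]>30:print(st[i],c[i])
for th in(.0,.3,.6,.75,.82):
    f=.65-th;print(th,proj(W,a+ey*(.0405+.11*np.cos(f))+[0,0,.16+.11*np.sin(f)]))
E
```

```text
tcp 0.0001071611504965773 0.1514497563261865 [0.61902249 0.20371917 0.16962448]
[241 244  47  19 415] [256.23373494 250.33012048]
[296 245  11  12  72] [301.97222222 249.33333333]
0.0 [275.30381547 392.13842552]
0.3 [275.43136885 308.82663464]
0.6 [275.3479694  263.36573931]
0.75 [275.26107127 251.68360907]
0.82 [275.21417086 248.20640707]
```

View pics/w7.png

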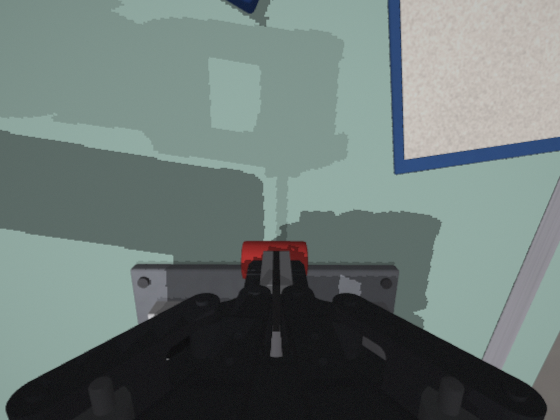

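The red handle is directly under the fingertips at (275,250), 65 px wide, which fits a depth for lever at about 0.66. I'll continue slowly.

```bash

python3 -m creep '[{"slide":[0,0,0.5],"angular":[0,0,0],"claw":-1},{"slide":[0,0,0.5],"angular":[0,0,0],"claw":-1},{"slide":[-0.1,0,0.5],"angular":[0,0,0],"claw":-1},{"slide":[-0.1,0,0.5],"angular":[0,0,0],"claw":-1},{"slide":[0,0,0],"angular":[0,0,0],"claw":-1}]' | grep -E "tcp|force: \["
python3 -m creep '[{"slide":[-0.1,0,0.3],"angular":[0,0,0],"claw":-1},{"slide":[-0.1,0,0.3],"angular":[0,0,0],"claw":-1},{"slide":[-0.1,0,0.3],"angular":[0,0,0],"claw":-1},{"slide":[0,0,0],"angular":[0,0,0],"claw":-1},{"slide":[0,0,0],"angular":[0,0,0],"claw":-1}]' | grep -E "tcp|force: \["
```

```text
tcp_pos: [0.6187, 0.2008, 0.1496]
force: [0.4, 1.9, 1.7]
tcp_pos: [0.6193, 0.1978, 0.141]
force: [-0.7, 3.6, 5.2]
```

```bash

python3 -m creep '[{"slide":[0,0,0.2],"angular":[0,0,0],"claw":-1},{"slide":[0,0,0.2],"angular":[0,0,0],"claw":-1},{"slide":[0,0,0.1],"angular":[0,0,0],"claw":-1},{"slide":[0,0,0],"angular":[0,0,0],"claw":-1},{"slide":[0,0,0],"angular":[0,0,0],"claw":-1}]' | grep -E "tcp|force: \["
python3 -m creep '[{"slide":[0,0,0.1],"angular":[0,0,0],"claw":-1},{"slide":[0,0,0],"angular":[0,0,0],"claw":-1},{"slide":[0,0,0],"angular":[0,0,0],"claw":-1}]' | grep -E "tcp|force: \["
```

```text
tcp_pos: [0.6194, 0.197, 0.1363]
force: [0.2, 1.1, 6.6]
tcp_pos: [0.6195, 0.1968, 0.1355]
force: [-1.0, 1.6, 7.4]
```

```bash

python3 -m creep '[{"slide":[0,0,0.08],"angular":[0,0,0],"claw":-1},{"slide":[0,0,0],"angular":[0,0,0],"claw":-1},{"slide":[0,0,0],"angular":[0,0,0],"claw":-1}]' | grep -E "tcp|force: \["
python3 -m creep '[{"slide":[0,0,-1],"angular":[0,0,0],"claw":-1},{"slide":[0,0,-3],"angular":[0,0,0],"claw":-1},{"slide":[0,0,-3.5],"angular":[0,0,0],"claw":-1},{"slide":[0,0,-3.5],"angular":[0,0,0],"claw":-1},{"slide":[0,0,-3.5],"angular":[0,0,0],"claw":-1},{"slide":[0,0,-3.5],"angular":[0,0,0],"claw":-1},{"slide":[-1.8,-2,0],"angular":[0,0,0],"claw":-1},{"slide":[-1.8,-2,0],"angular":[0,0,0],"claw":-1},{"slide":[-1.8,-2,0],"angular":[0,0,0],"claw":-1},{"slide":[-1.8,-2,0],"angular":[0,0,0],"claw":-1}]' | grep tcp
python3 -m creep '[{"slide":[-1.8,-2,0],"angular":[0,0,0],"claw":-1},{"slide":[-1.8,-2,0],"angular":[0,0,0],"claw":-1},{"slide":[-1.8,-2,0],"angular":[0,0,0],"claw":-1},{"slide":[-1.8,-2,0],"angular":[0,0,0],"claw":-1},{"slide":[0,0,0],"angular":[0,0,-0.12],"claw":-1},{"slide":[0,0,0],"angular":[0,0,-0.12],"claw":-1},{"slide":[0,0,0],"angular":[0,0,-0.12],"claw":-1},{"slide":[0,0,0],"angular":[0,0,-0.12],"claw":-1},{"slide":[0,0,0],"angular":[0,0,-0.12],"claw":-1},{"slide":[0,0,0],"angular":[0,0,-0.12],"claw":-1}]' | grep tcp
python3 -m creep '[{"slide":[0,0,0],"angular":[0,0,-0.12],"claw":-1},{"slide":[0,0,0],"angular":[0,0,-0.12],"claw":-1},{"slide":[0,0,0],"angular":[0,0,-0.12],"claw":-1},{"slide":[0,0,0],"angular":[0,0,-0.12],"claw":-1},{"slide":[0,0,0],"angular":[0,0,-0.12],"claw":-1},{"slide":[0,0,0],"angular":[0,0,-0.12],"claw":-1},{"slide":[0,0,0],"angular":[0,0,-0.12],"claw":-1}]' | grep tcp
python3 -m creep '[{"slide":[0,0,0],"angular":[0,-0.11,0],"claw":-1},{"slide":[0,0,0],"angular":[0,-0.11,0],"claw":-1},{"slide":[0,0,0],"angular":[0,-0.11,0],"claw":-1},{"slide":[0,0,0],"angular":[0,-0.11,0],"claw":-1},{"slide":[0,0,0],"angular":[0,-0.11,0],"claw":-1},{"slide":[0,0,0],"angular":[0,-0.11,0],"claw":-1},{"slide":[0,0,0],"angular":[0,0,0],"claw":-1},{"slide":[0,0,0],"angular":[0,0,0],"claw":-1}]'
python3 - <<'E'
from h import *
s=manip.sense();M=R.from_quat(s["tool_rot"]).as_matrix();print(M.round(3),s["q"])
a=np.array([.6405,.0538,0]);ex=np.array([np.cos(.143),np.sin(.143),0])
g=a-.14*ex+[0,0,.187];print(M.T@(g-s["tcp_pos"])*100)
E
```

```text
tcp_pos: [0.6195, 0.1967, 0.1348]
force: [-1.3, 0.3, 8.5]
tcp_pos: [0.5488, 0.1124, 0.3131]
tcp_pos: [0.4812, 0.03, 0.3129]
tcp_pos: [0.4813, 0.03, 0.3129]
t: 28.93
tcp_pos: [0.4815, 0.0323, 0.3124]
tool_rot: [-0.068, 0.95, 0.025, 0.305]
force: [-0.1, 0.3, -0.2]
finger_gap: -0.0
gripper_force: 0.0
[[-0.805 -0.144  0.575]
 [-0.114  0.99   0.088]
 [-0.582  0.006 -0.813]] [-0.34550529  0.03897109  2.10411467  0.59931415  0.5153226  -2.51378888]
[ 5.62926217 -0.2166725  11.38928369]
```

```bash

python3 -m creep '[{"slide":[1.1,0,1.5],"angular":[0,0,0],"claw":-1},{"slide":[1.1,0,1.5],"angular":[0,0,0],"claw":-1},{"slide":[1.1,0,1.5],"angular":[0,0,0],"claw":-1},{"slide":[1.1,0,1.5],"angular":[0,0,0],"claw":-1},{"slide":[1.1,0,1.5],"angular":[0,0,0],"claw":-1},{"slide":[0,0,0],"angular":[0,0,0],"claw":-1},{"slide":[0,0,0],"angular":[0,0,0],"claw":-1}]'
python3 - <<'E'
from h import *
s=manip.sense();im=viewer.snapshot("wrist");cv2.imwrite("pics/w8.png",im);W=cam("wrist",s);print(s["q"],W[0][:3,3])
a=np.array([.6405,.0538,0]);ex=np.array([np.cos(.143),np.sin(.143),0]);ey=np.array([-ex[1],ex[0],0])
P=lambda x,y,z:proj(W,a+x*ex+y*ey+[0,0,z]).round(1)
print("bush front",P(-.015,0,.0605),"bush y",P(0,.015,.0605),P(0,-.015,.0605),"foot bottom front",P(-.015,0,.0605))
print("stem base? sleeve end front", P(-.013,0,.0785),"axis z 60..115",[P(-.008,0,z) for z in(.0605,.0665,.0705,.0785,.09)],"head edge",P(-.035,0,.115))
for th in(.9,.95,.986,1.02,1.08):
    f=.65-th;print("handle",th,P(0,.0405+.11*np.cos(f),.16+.11*np.sin(f)))
hsv=cv2.cvtColor(im,cv2.COLOR_BGR2HSV);h=(((hsv[...,0]<8)|(hsv[...,0]>172))&(hsv[...,1]>130)&(hsv[...,2]>35)).astype(np.uint8)
N,_,st,c=cv2.connectedComponentsWithStats(h)
for i in range(1,N):
    if st[i][4]>6:print("red",st[i],c[i].round(1))
r,col=P(-.008,0,.0605)[::-1].astype(int)
for v in range(r-14,min(r+50,419)):print(v,im[v,col].tolist(),im[v,col-10].tolist(),end=";")
E
```

```text
t: 29.52
tcp_pos: [0.4885, 0.0402, 0.2367]
tool_rot: [-0.066, 0.953, 0.021, 0.294]
force: [-0.4, 0.3, -0.8]
finger_gap: -0.003
gripper_force: 0.0
[-0.29807787  0.21459765  2.19065087  0.93407912  0.301842   -2.85110396] [0.34995568 0.02024635 0.31449301]
bush front [270.  195.2] bush y [281.7 203. ] [258.7 203. ] foot bottom front [270.  195.2]
stem base? sleeve end front [269.8 207.1] axis z 60..115 [array([270.1, 198.9]), array([270. , 202.4]), array([270. , 204.8]), array([269.9, 209.7]), array([269.8, 216.9])] head edge [269.1 219.6]
handle 0.9 [397.3 250.2]
handle 0.95 [394.9 246.3]
handle 0.986 [393.  243.5]
handle 1.02 [391.1 241. ]
handle 1.08 [387.7 236.8]
red [266 205   9   3  20] [270.  206.4]
red [382 229  25  30 469] [394.6 242.8]
184 [15, 14, 15] [29, 29, 29];185 [17, 15, 15] [17, 14, 17];186 [15, 17, 16] [16, 17, 16];187 [18, 18, 19] [14, 13, 13];188 [20, 18, 18] [14, 13, 12];189 [19, 17, 18] [13, 14, 13];190 [17, 18, 17] [14, 15, 14];191 [17, 19, 17] [17, 16, 15];192 [17, 15, 16] [16, 15, 15];193 [16, 18, 17] [20, 17, 16];194 [48, 48, 48] [15, 13, 13];195 [71, 71, 71]
[... 874 characters left out ...]
, 43, 29];225 [74, 47, 31] [72, 45, 27];226 [74, 47, 32] [73, 46, 31];227 [75, 46, 30] [72, 45, 28];228 [75, 47, 31] [73, 47, 32];229 [73, 45, 28] [73, 46, 31];230 [75, 47, 32] [73, 46, 30];231 [73, 47, 30] [75, 47, 33];232 [74, 47, 32] [74, 47, 30];233 [73, 46, 31] [75, 48, 32];234 [74, 48, 31] [74, 47, 32];235 [72, 45, 27] [75, 48, 33];236 [74, 47, 31] [74, 47, 31];237 [75, 46, 31] [73, 47, 30];238 [75, 47, 32] [73, 47, 30];239 [75, 48, 30] [73, 48, 31];240 [75, 47, 31] [73, 47, 29];241 [73, 46, 29] [74, 47, 30];242 [76, 49, 34] [74, 47, 30];243 [76, 48, 32] [76, 48, 33];244 [76, 49, 32] [76, 47, 31];245 [75, 46, 29] [75, 47, 29];246 [76, 48, 31] [76, 49, 32];247 [77, 49, 32] [74, 47, 31];
```

Numeric check of the wrist image: the handle centroid (394.6,242.8) matches lever 0.97 ± 0.02, and the sleeve rim (row 207.5) and bushing rim (row 195) are as predicted for about 6 mm of push. A sliver of red stem is visible. Joint 6 is at the edge of its range, so I'll back off and hand in.

```bash

python3 -m creep '[{"slide":[-1.1,0,-1.5],"angular":[0,0,0],"claw":-1},{"slide":[-1.1,0,-1.5],"angular":[0,0,0],"claw":-1},{"slide":[-1.1,0,-1.5],"angular":[0,0,0],"claw":-1},{"slide":[-1.1,0,-1.5],"angular":[0,0,0],"claw":-1},{"slide":[0,0,0],"angular":[0,0,0],"claw":-1},{"slide":[0,0,0],"angular":[0,0,0],"claw":-1},{"slide":[0,0,0],"angular":[0,0,0],"claw":-1}]'
python3 - <<'E'
from station import manip,ticket
s=manip.sense();print(s["t"],s["q"].round(3),s["force"].round(1))
print(ticket.sign_off())
E
```

```text
t: 30.15
tcp_pos: [0.489, 0.0403, 0.3109]
tool_rot: [-0.065, 0.953, 0.02, 0.294]
force: [-0.3, 0.3, 0.2]
finger_gap: -0.004
gripper_force: 0.0
30.15 [-0.296  0.057  2.075  0.506  0.51  -2.386] [-0.3  0.3  0.2]
the job is handed in; nothing more can be done
None
```

The job is handed in at 30 s: the lever went fully up, the link lies lined up on the bed with its eye under the foot, and the foot is clamped on it with about 6 of 12 mm of push by my measurement; the one doubt is that joint 6 briefly read -2.851 against its -2.85 limit during the last look.

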